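# Latch the enclosure lid

## Task

Two grey steel equipment enclosures lie on the bench with their lids shut but not latched. On the larger one, swing the latch handle round along its curved cam track, so that it climbs over the hump and drops fully into the low notch at the far end, and leave it there. The smaller enclosure is still waiting for its board, so leave its handle as it is.

Things in the scene. Friction and masses are not known exactly. Their poses are not given: they have to be found in the camera images.
- handle_large (a joint): Turn of the large enclosure's handle, rad: 0 = open, lever along the enclosure's +y; grows counter-clockwise seen from above to a stop at 1.6, lever along the enclosure's -x. Starts at 0 to 0.25. The cam is flat to 0.38, lifts the whole handle 10 mm by 0.92, crest to 1.06, then drops it to 8 mm below the start level in the notch, 1.36 to 1.6. The knob needs a push of 2 to 5 N.
- pivot_large (a point): Handle's turning axis at lid-top level of the large enclosure: fixed grey steel box, 220 mm along its x, 280 along its y, lid top 100 above the bench. The point is 40 mm toward +x from the lid's centre; its axes are the enclosure's own, z up. On the lid a steel cam track up to 22 mm high curves round the axis at 50 mm radius. A tin stands on the lid's -y part.
- knob_large (a point): Centre of the knob's top: upright black cylinder, diameter 18, 48 mm tall, on the lever's end 85 mm from the axis. At joint 0 its top is 86 and the lever's top 38 mm above the lid; both follow the cam; a 6 N spring holds it down. Push it sideways, fingers loose either side or one behind it; a firm pinch at fixed height resists the lift. Site y axis points outward along the lever.
- knob_small (a point): Centre of the top end of the same kind of knob on the small enclosure (grey steel, 150 mm along x by 170 mm along y, 100 mm high, same latch, also open). To be left alone.

How it is judged:
At the end, for the whole second after the job is handed in: The large enclosure's handle rests in its low notch (joint above 1.3, knob top less than 82 mm above the lid where it started at 86 mm, and still); the small enclosure's handle is within 20 mm of where it was (value of joint handle_large above 1.3 rad and z of knob_large in the frame of pivot_large below 0.082 m and velocity of joint handle_large between -0.1 and 0.1 rad/s and distance of knob_small from where it was at the start of the episode below 0.02 m); the robot touches nothing.
It fails at once if the small enclosure's handle is turned (its knob moves more than 20 mm) (distance of knob_small from where it was at the start of the episode above 0.02 m).
It also fails if it takes over 32 s, if anything falls off the work surface, if the arm or the gripper's body presses on something with over 40 N, if the wrist force passes 120 N, or if a joint passes its speed limit or range.

## Robot

A 6-joint arm with a two-finger parallel gripper is mounted at the origin on the work surface. World frame = base frame: x ahead of the robot, y to its left, z up, the work surface at z = 0. Lengths are in m, angles in rad, forces in N, time in s.
With the tool pointing down it reaches from about 0.3 to 0.875 m from the base axis. Payload 6.4 kg.
Tool frame: the origin (TCP) lies midway between the tips of the shut fingers; the grasp point (between the pads) lies 19 mm behind it; z points along the fingers, y is the line along which they close (so a half turn about z gives the same grasp; the last joint's range is limited). The gripper opens to 85 mm and grips with 20 to 120 N. Pads are 22 mm wide; open, the fingers measure 114 mm over their backs; the gripper's body (76 mm by 85 mm) begins 54 mm behind the grasp point. The pads swing forward as they close: fully open they stand 13 mm farther back than shut.
Start: joints at [1.028, 0.181, 1.607, -0, 1.354, -0.206], TCP at [0.19, 0.543, 0.231] pointing down, gripper open.
Joint ranges: [-2.99, 2.99], [-0.89, 2.07], [0.3, 2.58], [-1.14, 4.28], [0, 2.63], [-3.12, 3.12]. Speed limits (rad/s): [2.57, 2.57, 3.01, 3.14, 3.14, 3.14].

## Interface

Orientations are given as a unit quaternion [w, x, y, z].
In Python, from bench import ctrl gives the robot as it stands.
- The arm moves only by the tool drive_tool, never from a script. Its argument "plan" is a list that holds one entry, the list of rows, each a list of 4 numbers: the shift along the tool's x, y, z scaled (see below), then the turn about the tool's z scaled (see below). In form: [[[x, y, z, roll], ...]]. A call has 1 to 12 rows; each row is the pose to reach, as a shift and turn from the pose commanded when the call began, along the tool's axes at that moment, turning the shorter way round; what a row does not reach only later rows make up. The controller multiplies each number of a shift by 400 mm and each number of a turn by 180 degrees. A row lasts 1/12 s, in which the tool goes at most 41.7 mm and 7.16 degrees, less where a joint would pass 70% of its speed; a pose out of reach is approached as far as the arm can. A call with a number of a shift or a turn outside -1 to 1 is refused whole. A call with a gripper value outside its range is refused whole. "jaw" is the closure, from 0 (fully open) to 1 (shut), set as the call begins (left out, the last holds). The fingers move at their own pace and stop on an object; the grip force is fixed at half the most. Time passes only in rows, so rows that repeat a pose let the fingers close. It gives the time, the measured TCP pose, the force, the opening and the grip force at its end, in the units of the state.
- ctrl.get_obs(): the state, without advancing time (a new reading comes with each control period).
- ctrl.camera(name): name is "scene" or "top"; returns (picture, depth): 480x640x3 uint8, red, green, blue; 480x640 float32, m along the optical axis (not along the pixel's ray), 0 where there is no reading.
- ctrl.camera_info(name): a dict with "camera_matrix" (3x3 intrinsics, pixels), "D" ([k1, k2, p1, p2, k3] as OpenCV has them; the pictures are not rectified), "R" (3x3) and "t" (3): a world point X has camera coordinates R X + t. Camera axes: x right, y down, z forward; pixel columns grow to the right and rows downward; lengths in m; the calibration is good to about 2 mm. A picture is of the moment at which its call begins. camera_info takes no time and is no camera call.
- ctrl.hand_in(): hands the job in; it is judged then, once.
The state is a dict: "time_s": time; "q": joint angles; "dq": joint speeds; "joint_efforts": joint torques, N m; "eef_pos": TCP position; "eef_rot": TCP orientation; "wrist_force": force on the tool from outside, world axes, zero at the start; "torque": the same for the moment, N m; "opening": opening from 0.0 (shut) to 1.0 (fully open); "grasp_force": force on a finger pad.
Only numpy, scipy, OpenCV 4.12 (cv2) and the standard library are available. Lean on these libraries where they do the work, as an engineer would, in place of code of your own. Each camera call takes 0.05 s, during which the arm holds its last target. There are 200 camera calls.

## Working session

There is one attempt and no reset: what is moved stays moved. The work goes in short steps, Python scripts to look and compute and a tool call to move; the robot and the scene stay as the last step left them, time stands still between calls to the robot, and variables do not carry over. Pictures are saved under pics/ and viewed, at most 10 in all, crops included, and the job is handed in when it is done.

Besides the shell and the picture viewer there is one more tool, called after "Request:" as name(argument=value, ...), one argument or row to a line, values as JSON. drive_tool: Moves the arm, as the interface text tells. Its arguments: {"type":"object","properties":{"plan":{"type":"array"},"jaw":{"type":"number"}},"required":["plan"]}

```bash
mkdir -p pics; python3 - <<'E'
from bench import ctrl
import cv2,numpy as np
o=ctrl.get_obs();print({k:np.round(v,3) for k,v in o.items()})
for n in("scene","top"):
    p,d=ctrl.camera(n);cv2.imwrite(f"pics/{n}0.png",p[:,:,::-1]);np.savez(f"{n}0.npz",p=p,d=d)
    i=ctrl.camera_info(n);print(n,{k:np.round(v,4).tolist() for k,v in i.items()})
E
```

```text
{'time_s': np.float64(0.0), 'q': array([ 1.028,  0.182,  1.608, -0.   ,  1.354, -0.206]), 'dq': array([ 0.001,  0.   ,  0.   ,  0.001, -0.001, -0.   ]), 'joint_efforts': array([-0.0000e+00, -4.4489e+01, -3.5133e+01, -0.0000e+00,  9.0000e-03,
       -0.0000e+00]), 'eef_pos': array([0.19 , 0.542, 0.23 ]), 'eef_rot': array([-0.   ,  0.168,  0.986, -0.001]), 'wrist_force': array([ 0.504, -0.311, -0.029]), 'torque': array([0.003, 0.003, 0.049]), 'grasp_force': np.float64(0.0), 'opening': np.float64(0.998)}
scene {'camera_matrix': [[441.9002, 0.0, 320.5915], [0.0, 441.9002, 239.7057], [0.0, 0.0, 1.0]], 'D': [0.0097, 0.0, 0.0, 0.0, 0.0], 'R': [[-0.3725, 0.928, 0.005], [0.5133, 0.2105, -0.832], [-0.7732, -0.3073, -0.5547]], 't': [0.1588, -0.1342, 1.3779]}
top {'camera_matrix': [[481.3799, 0.0, 325.1209], [0.0, 481.3799, 235.4007], [0.0, 0.0, 1.0]], 'D': [-0.0888, 0.0, 0.0, 0.0, 0.0], 'R': [[-0.0291, -0.9994, -0.0199], [-0.9931, 0.0311, -0.1132], [0.1137, 0.0164, -0.9934]], 't': [0.0584, 0.5994, 0.9788]}
```

View pics/scene0.png

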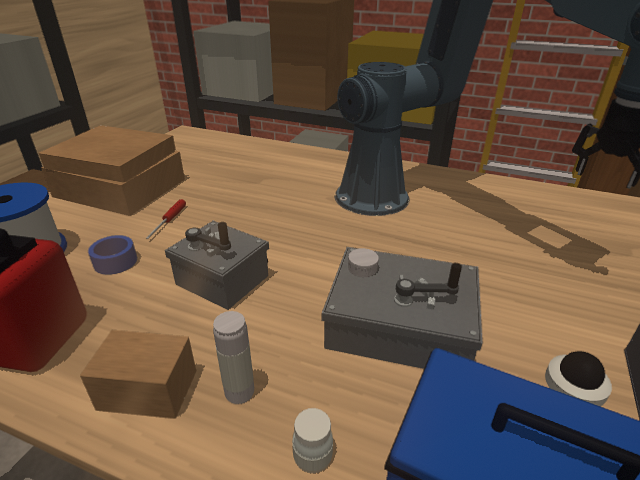

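View pics/top0.png

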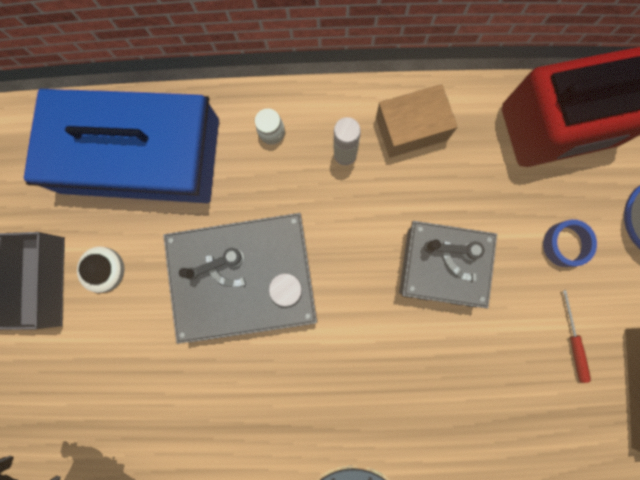

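The scene view shows the large box around (403,305), with its knob top at about (455,266). In the top view it is centred near (240,278), with the pivot at about (232,257), the knob at about (186,272) and the tin at (285,290). The small box is at (450,263) in the top view. Next I'll enlarge crops to read these positions more closely.

```bash
python3 - <<'E'
import cv2,numpy as np
t=np.load("top0.npz")["p"][205:350,155:325,::-1];s=np.load("scene0.npz")["p"][240:370,320:490,::-1]
t=cv2.resize(t,None,fx=4,fy=4,interpolation=2);s=cv2.resize(s,None,fx=4,fy=4,interpolation=2)
cv2.imwrite("pics/t1.png",t);cv2.imwrite("pics/s1.png",s)
E
```

```text
(no output)
```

View pics/t1.png

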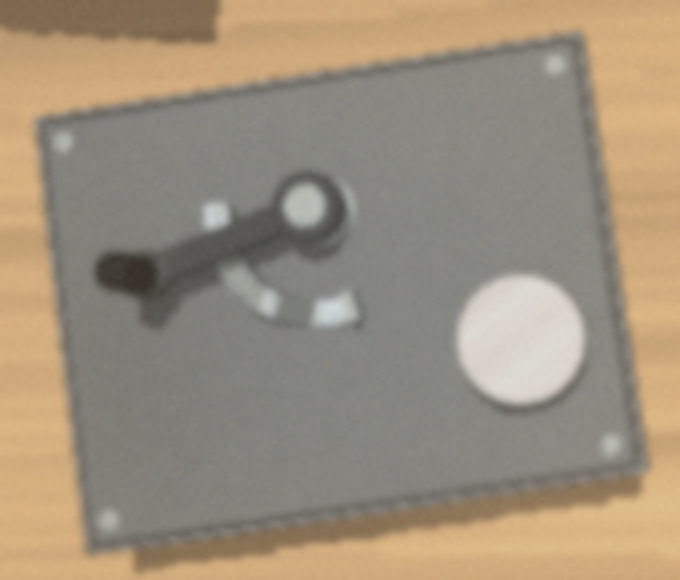

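View pics/s1.png

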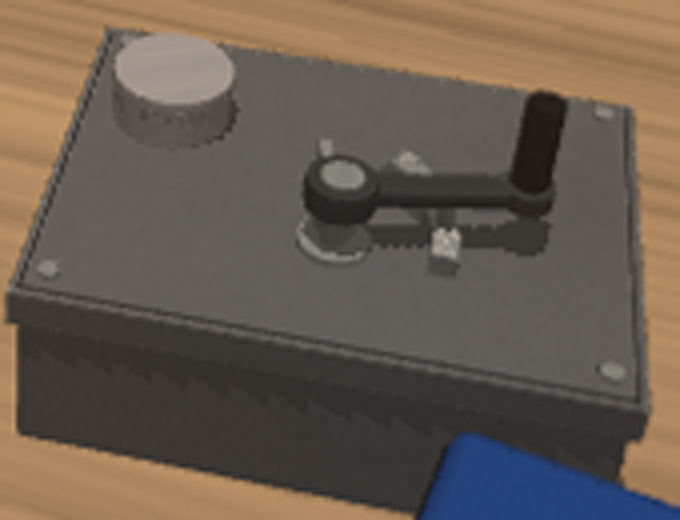

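The enlarged top crop puts the lid corners at (40,120), (580,35), (645,468) and (88,550), the hub cap at (303,204) and the knob top at about (112,271). In the scene crop the corners are at (645,410), (10,293), (108,30) and (632,108), the hub at (342,174) and the knob top at (546,97). I'll triangulate from these.

```bash
cat > h.py <<'E'
import cv2,numpy as np
from bench import ctrl
I={n:ctrl.camera_info(n) for n in("top","scene")}
def tri(pt,ps):
    u,P=[],[]
    for n,p in(("top",pt),("scene",ps)):
        i=I[n];u.append(cv2.undistortPoints(np.array(p,float).reshape(-1,1,2),np.array(i["camera_matrix"]),np.array(i["D"]))[:,0].T)
        P.append(np.c_[i["R"],i["t"]])
    X=cv2.triangulatePoints(P[0],P[1],*u);return (X[:3]/X[3]).T
E
python3 - <<'E'
from h import *
T=np.array([(40,120),(580,35),(645,468),(88,550),(303,204),(112,271)])/4+[155,205]
S=np.array([(645,410),(10,293),(108,30),(632,108),(342,174),(546,97)])/4+[320,240]
X=tri(T,S);print(X.round(4))
c=X[:4].mean(0);ey=(X[0]-X[1]+X[3]-X[2])[:2];ey/=np.linalg.norm(ey);ex=np.array([ey[1],-ey[0]])
ex2=(X[0]-X[3]+X[1]-X[2])[:2];print("c",c,"ey",ey,"ex",ex,ex2/np.linalg.norm(ex2))
yaw=np.arctan2(-ey[0],ey[1]);print("yaw",yaw)
p=c[:2]+.04*ex;print("pivot",p,"hub",X[4])
d=X[5,:2]-p;print("r",np.linalg.norm(d),"angle",np.arctan2(-d@ex,d@ey), "handle dir world ang",np.arctan2(d[1],d[0]))
E
```

```text
[[0.6048 0.3622 0.095 ]
 [0.639  0.0883 0.0944]
 [0.425  0.0616 0.0958]
 [0.3913 0.3367 0.0971]
 [0.5553 0.2176 0.1406]
 [0.524  0.2959 0.1848]]
c [0.51500802 0.21219403 0.09554248] ey [-0.12283546  0.99242705] ex [0.99242705 0.12283546] [0.99263319 0.1211584 ]
yaw 0.12314647696830144
pivot [0.5547051  0.21710745] hub [0.55527802 0.21758283 0.14064554]
r 0.08457655825623268 angle 0.24834437791335348 handle dir world ang 1.9422871816765515
```

```bash
cat >> h.py <<'E'
from scipy.spatial.transform import Rotation as Ro
PV=np.array([.555,.2175])
def row(th,z,lead=0.,r=.085):
    """row for tool at handle angle th (+lead), tool y on the tangent"""
    o=ctrl.get_obs();w,x,y,zz=o["eef_rot"];R=Ro.from_quat([x,y,zz,w]).as_matrix()
    a=np.pi/2+.123+th+lead;p=np.r_[PV+r*np.array([np.cos(a),np.sin(a)]),z]
    s=R.T@(p-o["eef_pos"])/.4;cur=np.arctan2(R[1,1],R[0,1])
    d=(a+np.pi/2-cur+np.pi/2)%np.pi-np.pi/2
    return np.r_[s,-d/np.pi].round(3).tolist()
E
python3 -c "
from h import *
print(row(.25,.231))"
```

```text
[-0.992, -0.303, -0.001, 0.274]
```

Request:
drive_tool(
  plan=[
    [[-0.992,-0.303,0,0.274],[-0.992,-0.303,0,0.274],[-0.992,-0.303,0,0.274],[-0.992,-0.303,0,0.274],[-0.992,-0.303,0,0.274],[-0.992,-0.303,0,0.274],[-0.992,-0.303,0,0.274],[-0.992,-0.303,0,0.274],[-0.992,-0.303,0,0.274],[-0.992,-0.303,0,0.274],[-0.992,-0.303,0,0.274],[-0.992,-0.303,0,0.274]],
  ],
  jaw=0.5,
)

```text
time_s: 1.1
eef_pos: [0.5257, 0.2953, 0.2304]
eef_rot: [-0.0, 0.565, 0.825, -0.001]
wrist_force: [0.3, 1.4, -0.9]
opening: 0.495
grasp_force: 0.0
```

```bash
python3 -c "
from h import *
o=ctrl.get_obs();print(o['time_s'],o['eef_pos'],o['opening'],o['wrist_force']);print(row(.25,.231),row(.25,.156))
for n in('scene','top'):
    p,d=ctrl.camera(n);np.savez(n+'1.npz',p=p,d=d)
t=np.load('top1.npz')['p'][205:305,155:255,::-1];s=np.load('scene1.npz')['p'][220:320,380:480,::-1]
cv2.imwrite('pics/m1.png',cv2.resize(np.hstack([t,s]),None,fx=4,fy=4,interpolation=2))"
```

```text
1.1 [0.52570209 0.29533281 0.23042918] 0.4952626764254192 [ 0.26833441  1.44462432 -0.88400098]
[0.005, -0.003, -0.001, -0.001] [0.005, -0.002, 0.186, -0.001]
```

View pics/m1.png

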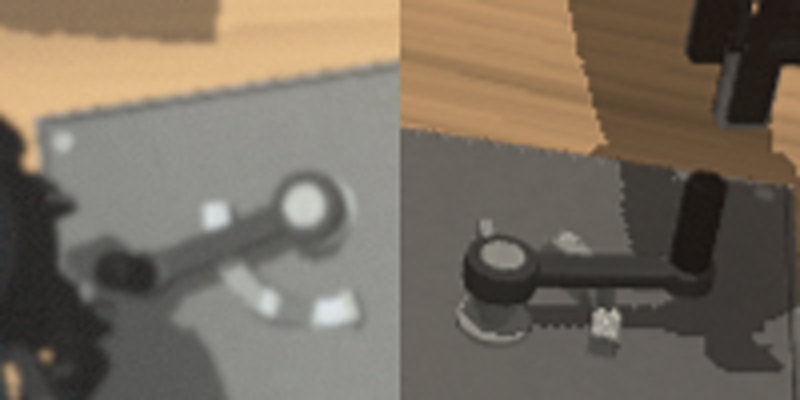

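```bash
python3 -c "
from h import *
o=ctrl.get_obs();print(o['time_s'],o['eef_pos'],o['q'],o['dq'])
for n in I:
    i=I[n];print(n,cv2.projectPoints(o['eef_pos'],cv2.Rodrigues(np.array(i['R']))[0],np.array(i['t']),np.array(i['camera_matrix']),np.array(i['D']))[0])
p,d=ctrl.camera('top');q,e=ctrl.camera('scene')
cv2.imwrite('pics/m2.png',cv2.resize(np.hstack([p,q]),(800,300),interpolation=cv2.INTER_AREA)[:,:,::-1])"
```

```text
1.2 [0.52375742 0.29728144 0.23064516] [ 3.19159890e-01  2.42128384e-01  1.53537079e+00  4.15410647e-04
  1.36560569e+00 -5.37596557e-02] [ 0.02554792 -0.01149797  0.0069773  -0.00148383 -0.00064388 -0.00017609]
top [[[173.74777259 271.95665027]]]
scene [[[461.93300381 242.81536641]]]
```

View pics/m2.png

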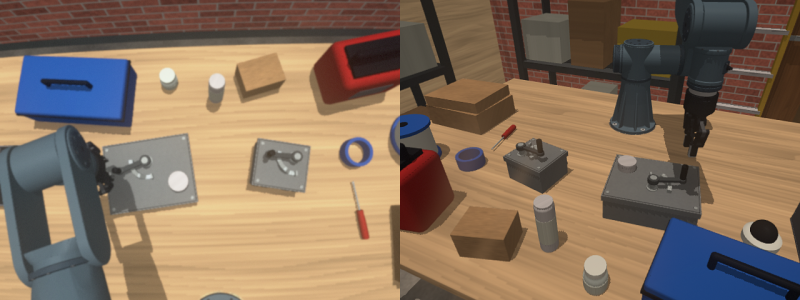

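The projected TCP lands at (174,272) in the top view and (462,243) in the scene view. That matches the fingertips, so the open fingers stand over the knob. I'll descend now.

Request:
drive_tool(
  plan=[
    [[0,0,0.06,0],[0,0,0.12,0],[0,0,0.16,0],[0,0,0.187,0],[0,0,0.187,0],[0,0,0.187,0]],
  ],
)

```text
time_s: 1.8
eef_pos: [0.5238, 0.2979, 0.1566]
eef_rot: [-0.0, 0.563, 0.826, -0.0]
wrist_force: [1.0, -0.3, -0.3]
opening: 0.502
grasp_force: 0.0
```

```bash
python3 -c "
from h import *
o=ctrl.get_obs();print(o['time_s'],o['eef_pos'],o['opening'],o['wrist_force'])
for th in np.arange(.4,1.21,.1): print(row(th,.156))
p,d=ctrl.camera('top');q,e=ctrl.camera('scene')
cv2.imwrite('pics/m3.png',cv2.resize(np.hstack([p[205:305,125:225],q[200:300,400:500]]),None,fx=4,fy=4,interpolation=2)[:,:,::-1])"
```

```text
1.8 [0.52382896 0.2978894  0.15656375] 0.5018688845064742 [ 1.04171559 -0.32475305 -0.27309208]
[-0.005, -0.032, 0.001, -0.047]
[-0.01, -0.053, 0.001, -0.079]
[-0.016, -0.074, 0.001, -0.111]
[-0.024, -0.093, 0.001, -0.143]
[-0.034, -0.112, 0.001, -0.175]
[-0.046, -0.129, 0.001, -0.206]
[-0.06, -0.146, 0.001, -0.238]
[-0.075, -0.16, 0.001, -0.27]
[-0.092, -0.174, 0.001, -0.302]
```

View pics/m3.png

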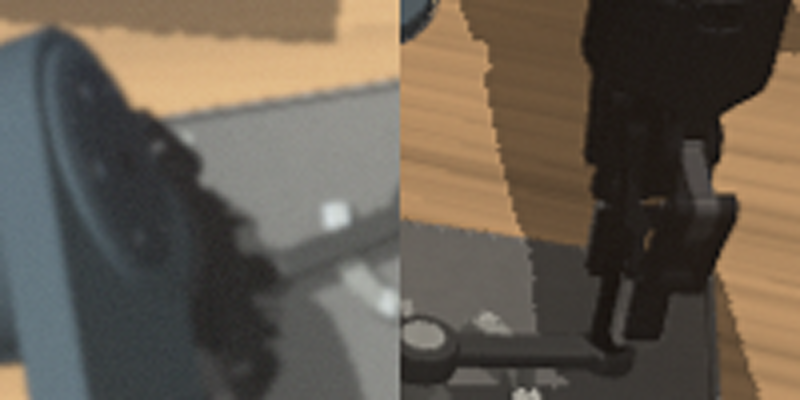

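The scene crop shows the knob standing between the two fingers, at about (610,320), with no contact force. Next is the sweep.

Request:
drive_tool(
  plan=[
    [[-0.005,-0.032,0.001,-0.047],[-0.01,-0.053,0.001,-0.079],[-0.013,-0.064,0.001,-0.095],[-0.016,-0.074,0.001,-0.111],[-0.02,-0.084,0.001,-0.127],[-0.024,-0.093,0.001,-0.143],[-0.029,-0.103,0.001,-0.159],[-0.034,-0.112,0.001,-0.175],[-0.046,-0.129,0.001,-0.206],[-0.06,-0.146,0.001,-0.238],[-0.075,-0.16,0.001,-0.27],[-0.092,-0.174,0.001,-0.302]],
  ],
)

```text
time_s: 2.9
eef_pos: [0.481, 0.2452, 0.1632]
eef_rot: [0.01, 0.122, 0.992, 0.01]
wrist_force: [23.0, 47.6, 2.6]
opening: 0.501
grasp_force: 25.6
```

```bash
python3 -c "
from h import *
o=ctrl.get_obs();print(o['time_s'],o['eef_pos'],o['wrist_force'])
for th in np.arange(1.25,1.81,.1): print(row(th,.156))
for z in (.156,.15): print(row(1.58,z))
"
```

```text
2.9 [0.48096214 0.24522681 0.1632307 ] [23.02257932 47.6391082   2.58663649]
[0.016, -0.033, 0.017, -0.015]
[0.014, -0.054, 0.017, -0.047]
[0.01, -0.075, 0.016, -0.079]
[0.004, -0.095, 0.016, -0.11]
[-0.004, -0.115, 0.016, -0.142]
[-0.015, -0.133, 0.015, -0.174]
[0.001, -0.101, 0.016, -0.12]
[0.002, -0.101, 0.031, -0.12]
```

```bash
python3 -c "
from h import *
p,d=ctrl.camera('top');q,e=ctrl.camera('scene')
cv2.imwrite('pics/m4.png',cv2.resize(np.hstack([p[205:335,145:275],q[200:330,370:500]]),(800,400),interpolation=2)[:,:,::-1])
o=ctrl.get_obs();print(o['time_s'],o['eef_pos'],o['wrist_force'],o['torque'])"
```

```text
3.0 [0.48042358 0.24516084 0.16368988] [ 2.64805464 11.86421725  9.57573728] [ 1.73642889 -0.30498774  0.05007766]
```

View pics/m4.png

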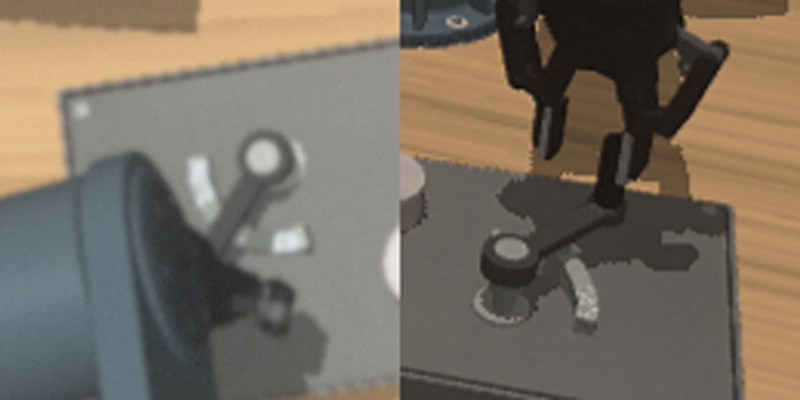

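The handle is on the crest at about 0.96 rad. Hub at (265,155) and lever toward (215,250) in the left crop; the rear finger is behind the knob. Friction has dragged the tool up with the knob. I'll raise the commanded height to relieve that, then go on slowly.

Request:
drive_tool(
  plan=[
    [[0,0,-0.012,0],[0,0,-0.022,0],[0,-0.01,-0.022,-0.016],[-0.001,-0.021,-0.022,-0.032],[-0.002,-0.032,-0.022,-0.048],[-0.004,-0.042,-0.02,-0.064],[-0.004,-0.042,-0.02,-0.064]],
  ],
)

```text
time_s: 3.58
eef_pos: [0.4706, 0.2201, 0.1647]
eef_rot: [0.0, 0.023, 1.0, -0.0]
wrist_force: [0.5, -0.5, 1.1]
opening: 0.502
grasp_force: 0.0
```

```bash
python3 -c "
from h import *
p,d=ctrl.camera('top');q,e=ctrl.camera('scene')
cv2.imwrite('pics/m5.png',cv2.resize(np.hstack([p[205:335,145:275],q[200:330,370:500]]),(800,400),interpolation=2)[:,:,::-1])
o=ctrl.get_obs();print(o['time_s'],o['eef_pos'],o['wrist_force'],o['grasp_force'])
d=o['eef_pos'][:2]-PV;print(np.linalg.norm(d),np.arctan2(d[1],d[0])%6.283-1.694)"
```

```text
3.6833 [0.47069298 0.22067122 0.16464143] [-0.17793982  0.04808652 -0.15088814] 0.0
0.08436664513256348 1.4099952306501988
```

Contact force is zero, so the handle has run ahead and dropped. I'll lower a little and push on toward the stop.

Request:
drive_tool(
  plan=[
    [[0,0,0.01,0],[0,0,0.02,0],[-0.001,-0.021,0.02,-0.032],[-0.004,-0.042,0.02,-0.064],[-0.007,-0.052,0.02,-0.08],[-0.01,-0.063,0.02,-0.095],[-0.01,-0.063,0.02,-0.095],[-0.01,-0.063,0.02,-0.095]],
  ],
)

```text
time_s: 4.35
eef_pos: [0.4731, 0.1955, 0.1557]
eef_rot: [-0.0, -0.124, 0.992, -0.0]
wrist_force: [-0.4, -0.3, -0.3]
opening: 0.499
grasp_force: 0.0
```

```bash
python3 -c "
from h import *
o=ctrl.get_obs();print(o['time_s'],o['eef_pos'],o['wrist_force'],o['grasp_force'])
d=o['eef_pos'][:2]-PV;print(np.linalg.norm(d),np.arctan2(d[1],d[0])%6.283-1.694)"
```

```text
4.35 [0.47314108 0.19549246 0.15571686] [-0.38054868 -0.25605249 -0.25117178] 0.0
0.08476563973561181 1.7100443489361221
```

Request:
drive_tool(
  plan=[
    [[0,0.015,0,0],[0,0.015,0,0],[0,0.015,-0.08,0],[0,0.015,-0.16,0],[0,0.015,-0.25,0],[0,0.1,-0.25,0],[0,0.2,-0.25,0],[0,0.3,-0.25,0],[0,0.4,-0.25,0],[0,0.5,-0.25,0],[0,0.5,-0.25,0],[0,0.5,-0.25,0]],
  ],
)

```text
time_s: 5.35
eef_pos: [0.4222, 0.3914, 0.2557]
eef_rot: [-0.0, -0.127, 0.992, -0.0]
wrist_force: [-1.0, -1.1, 0.5]
opening: 0.5
grasp_force: 0.0
```

```bash
python3 -c "
from h import *
p,d=ctrl.camera('top');q,e=ctrl.camera('scene')
cv2.imwrite('pics/m6.png',cv2.resize(np.hstack([p[205:335,165:295],q[230:360,360:490]]),(800,400),interpolation=2)[:,:,::-1])
o=ctrl.get_obs();print(o['time_s'],o['eef_pos'],o['wrist_force'])"
```

```text
5.45 [0.42339655 0.38913048 0.25578232] [ 0.41183256  0.00815095 -0.61153363]
```

View pics/m6.png

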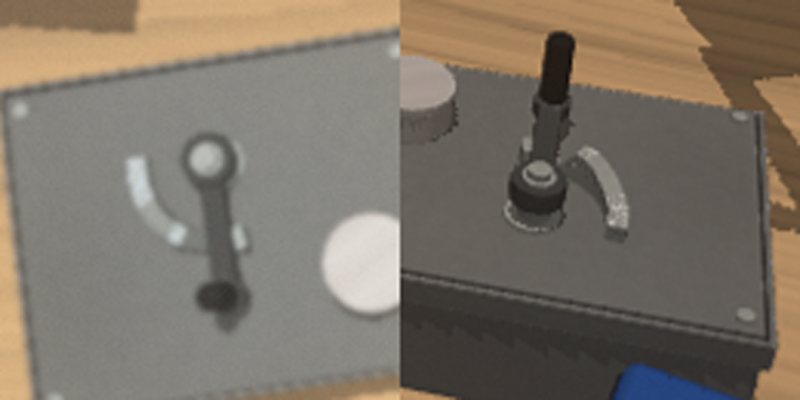

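The lever now points along the enclosure's -x. The knob top is at about (214,298) in the left crop and (561,38) in the right one. I'll check its height and angle.

```bash
python3 -c "
from h import *
k=400/130
X=tri([[165+214/k,205+298/k]],[[360+161/k,230+38/k]])[0];d=X[:2]-PV
print(X,np.linalg.norm(d),np.arctan2(d[1],d[0])%6.283-1.694)"
```

```text
[0.46931247 0.20595666 0.17399346] 0.08646156175706542 1.581315504938484
```

Joint ≈ 1.58, and the knob top is about 11 mm lower than at the start (0.185 → 0.174 m), so the handle sits in the notch.

```bash
python3 -c "
from bench import ctrl
print(ctrl.hand_in())"
```

```text
the job is handed in; nothing more can be done
None
```

The large enclosure's handle is in its low notch (joint about 1.58 rad, knob top about 11 mm lower than at the start); I didn't touch the small enclosure, the arm is clear, and the job is handed in, though no verdict came back.

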